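Load the valve fittings into their assembly nests

ROBOT

A 6-joint arm with a two-finger parallel gripper is mounted at the origin on the work surface. World frame = base frame: x ahead of the robot, y to its left, z up, the work surface at z = 0. Lengths are in m, angles in rad, forces in N, time in s.
With the tool pointing down it reaches from about 0.3 to 0.775 m from the base axis. Payload 14.6 kg.
Tool frame: the origin (TCP) lies at the very end of the fingers, on their centre line; the grasp point (between the pads) lies 19 mm behind it; z points along the fingers, y is the line along which they close (so a half turn about z gives the same grasp; the last joint's range is limited). The gripper opens to 94 mm and grips with 3 to 60 N. Pads are 16 mm wide; open, the fingers measure 119 mm over their backs; the gripper's body (75 mm by 177 mm) begins 78 mm behind the grasp point.
Start: joints at [-1.262, 0.3, 1.521, -0, 1.321, -0.067], TCP at [0.202, -0.512, 0.205] pointing down, gripper open.
Joint ranges: [-3.03, 3.03], [-0.79, 2.21], [0.23, 2.52], [-1.04, 4.18], [0, 3.07], [-2.55, 2.55]. Speed limits (rad/s): [2.22, 2.22, 2.57, 3.14, 3.14, 3.14].

INTERFACE

Orientations are given as [roll, pitch, yaw] about the fixed x, y, z axes, in that order (R = Rz(yaw) Ry(pitch) Rx(roll)).
In Python, from station import ctrl gives the robot as it stands.
- The arm moves only by the shell command python3 -m pendant 'ROWS' [OPENING] [FORCE]. ROWS is JSON, a list of rows, each a list of 2 entries, a list of its own where there are three numbers: the shift along the world's x, y, z in cm, then the turn about the world's z in rad. A call has 1 to 20 rows; each row shifts and turns the commanded pose from where the row before left it; what a row does not reach is not made up. A row lasts 1/12 s, in which the tool goes at most 41.7 mm and 7.16 degrees, less where a joint would pass 70% of its speed; a pose out of reach is approached as far as the arm can. A call is refused whole if a number of a shift passes 4.17 or a number of a turn 0.125, either way. A call with a gripper value outside its range is refused whole. OPENING is the opening, from 0 (shut) to 1 (fully open), set as the call begins (- or left out, the last holds). The fingers move at their own pace and stop on an object; FORCE is the grip in N (left out, the last holds). Time passes only in rows, so rows that do not move let the fingers close. It gives the time, the measured TCP pose, the force, the opening and the grip force at its end, in the units of the state.
- ctrl.get_obs(): the state, without advancing time (a new reading comes with each control period).
- ctrl.camera(name): name is "scene" or "top" or "wrist"; returns a dict with "color" (480x640x3 uint8, red, green, blue), "intrinsics" (3x3 intrinsics, pixels), "k1" (the pictures are not rectified: a ray, as slopes to the right and down, at radius r is drawn at 1 + k1 r^2 times it, then the intrinsics apply), "camera_from_world" (4x4, takes a point from world to camera coordinates). Camera axes: x right, y down, z forward; pixel columns grow to the right and rows downward; lengths in m; the calibration is good to about 2 mm. A picture is of the moment at which its call begins. There is no depth.
- ctrl.hand_in(): hands the job in; it is judged then, once.
The state is a dict: "time_s": time; "qpos": joint angles; "joint_vel": joint speeds; "tau": joint torques, N m; "ee_pos": TCP position; "eef_rot": TCP orientation; "force": force on the tool from outside, world axes, zero at the start; "moment": the same for the moment, N m; "grip_width": finger opening in m; "grip_force": force on a finger pad.
Only numpy, scipy, OpenCV 4.12 (cv2) and the standard library are available. Lean on these libraries where they do the work, as an engineer would, in place of code of your own. Each camera call takes 0.05 s, during which the arm holds its last target. There are 200 camera calls.

TASK

Get the valve station ready for screwing: put each of the four brass fittings into the bench nest whose opening has its shape - the tee in the T-shaped nest, the elbow in the L-shaped one, the hexagon nut in the hexagonal one and the flanged bush in the round one - each upright and resting flat on the nest's floor inside the rim. Set each one down gently rather than dropping it, and leave the tin and the screwdriver where they are.

Things in the scene. Friction and masses are not known exactly. Their poses are not given: they have to be found in the camera images.
- tee: Loose brass tee valve body, about 0.36 kg. Origin: underside, on the axis of the boss. Three horizontal pipe ends: run along x, 46 mm each way from the origin, and one branch 44 mm along +y. Tubes 26 mm thick, end collars 32 mm (top at 33 mm); square brass boss 26 x 26 mm, sides parallel to x and y, on the origin axis from 30 to 62 mm height (grip here), black 14 mm stem above it to 78 mm. z up.
- elbow: Loose brass elbow valve body, about 0.32 kg. Origin: underside, on the axis of the boss at the corner. Two horizontal pipe ends at right angles: 50 mm along +x and 50 mm along +y; tubes 26 mm thick, end collars 32 mm (top at 33 mm); square brass boss 26 x 26 mm, sides parallel to x and y, on the origin axis from 30 to 62 mm height (grip here), black 14 mm stem above it to 78 mm. z up.
- nut: Loose brass hexagonal union nut with an open bore, about 0.20 kg: 44 mm across flats, 51 mm across corners, 34 mm high. Origin: underside, centre. Flats face +x and every 60 degrees from it; the axis z points up.
- bush: Loose brass flanged bush, about 0.28 kg: round flange 60 mm in diameter and 10 mm thick at the bottom, round neck 34 mm in diameter up to 50 mm height (grip the neck). Origin: underside, centre; z up.
- tee_nest: T-shaped nest for the tee. Fixed; floor (where the fitting rests) 5 mm above the origin, black rim 6 mm wide, top 12 mm above the origin. Same axes and origin as the tee when it sits centred in it: the opening is 106 mm along x by 48 mm along y, with a 48 mm wide branch reaching 51 mm along +y; about 7 mm of play all round.
- elbow_nest: L-shaped nest for the elbow. Fixed; floor (where the fitting rests) 5 mm above the origin, black rim 6 mm wide, top 12 mm above the origin. Same axes and origin as the elbow when it sits centred in it: two 48 mm wide legs reaching 57 mm along +x and 57 mm along +y from the origin, and 24 mm the other way; about 7 mm of play all round.
- hex_nest: Hexagonal nest for the nut. Fixed; floor (where the fitting rests) 5 mm above the origin, black rim 6 mm wide, top 12 mm above the origin. Origin: centre; opening 56 mm across flats, flats towards +x and every 60 degrees; about 6 mm of play, the nut's turn in it does not matter.
- round_nest: Round nest for the bush. Fixed; floor (where the fitting rests) 5 mm above the origin, black rim 6 mm wide, top 12 mm above the origin. Origin: centre; opening 74 mm in diameter, about 7 mm of play.
- tin: Bystander: small plain steel tin, loose, 30 mm in diameter, 40 mm high, standing among the fittings on the robot's right. Origin: underside, centre.
- driver: Bystander: screwdriver lying loose on the bench beyond the nests, roughly along y. Origin: on the bench under it.
Mind the look-alikes: they are no part of the job. What is shaped like the nut but green or red is not meant.

How it is judged:
At the end, for the whole second after the job is handed in: Each fitting at rest in its own nest: origins within 13 mm horizontally, fitting under 9 mm above the nest origin (floor at 5 mm), tilt under 0.08 rad; tee and elbow turned as their nests within 0.35 rad; tin within 20 mm and screwdriver within 30 mm of their starts (horizontal distance between tee and tee_nest below 0.013 m and z of tee in the frame of tee_nest below 0.009 m and angle between each of tee, elbow, nut, bush's own z axis and vertical below 0.08 rad and linear speed of each of tee, elbow, nut, bush below 0.02 m/s and angle between the x axis of tee and the x axis of tee_nest, either way round below 0.35 rad and horizontal distance between elbow and elbow_nest below 0.013 m and z of elbow in the frame of elbow_nest below 0.009 m and angle between the x axis of elbow and the x axis of elbow_nest, either way round below 0.35 rad and horizontal distance between nut and hex_nest below 0.013 m and z of nut in the frame of hex_nest below 0.009 m and horizontal distance between bush and round_nest below 0.013 m and z of bush in the frame of round_nest below 0.009 m and distance of tin from where it was at the start of the episode below 0.02 m and distance of driver from where it was at the start of the episode below 0.03 m); the robot touches nothing.
It fails at once if a fitting is dropped into its nest (over 0.5 m/s just above it) instead of being set down ((horizontal distance between tee and tee_nest below 0.05 m and z of tee in the frame of tee_nest below 0.035 m and linear speed of tee above 0.5 m/s) or (horizontal distance between elbow and elbow_nest below 0.05 m and z of elbow in the frame of elbow_nest below 0.035 m and linear speed of elbow above 0.5 m/s) or (horizontal distance between nut and hex_nest below 0.05 m and z of nut in the frame of hex_nest below 0.035 m and linear speed of nut above 0.5 m/s) or (horizontal distance between bush and round_nest below 0.05 m and z of bush in the frame of round_nest below 0.035 m and linear speed of bush above 0.5 m/s)).
It fails at once if the tin is pushed away (distance of tin from where it was at the start of the episode above 0.02 m).
It fails at once if the driver is pushed away (distance of driver from where it was at the start of the episode above 0.03 m).
It also fails if it takes over 112 s, if anything falls off the work surface, if the arm or the gripper's body presses on something with over 40 N, if the wrist force passes 120 N, or if a joint passes its speed limit or range.

## Working session

There is one attempt and no reset: what is moved stays moved. The work goes in short steps, Python scripts to look and compute and a shell command to move; the robot and the scene stay as the last step left them, time stands still between calls to the robot, and variables do not carry over. Pictures are saved under pics/ and viewed, at most 18 in all, crops included, and the job is handed in when it is done.

```bash
mkdir -p pics
cat > h.py <<'E'
import numpy as np,cv2
from station import ctrl
def snap(n,f):
    c=ctrl.camera(n); cv2.imwrite('pics/'+f+'.png',c['color'][:,:,::-1]); np.savez('pics/'+f,**{k:np.array(c[k]) for k in('intrinsics','k1','camera_from_world')}); return c
def load(f): return dict(np.load('pics/'+f+'.npz'))
def px2w(c,u,v,z):
    K=c['intrinsics'];k=float(c['k1']);d=np.array([(u-K[0,2])/K[0,0],(v-K[1,2])/K[1,1]])
    s=d.copy()
    for _ in range(30): s=d/(1+k*(s@s))
    T=c['camera_from_world'];R=T[:3,:3];o=-R.T@T[:3,3];r=R.T@np.array([s[0],s[1],1])
    return (o+r*(z-o[2])/r[2])[:2]
def crop(f,g,u0,v0,u1,v1,s):
    im=cv2.imread('pics/'+f+'.png')[v0:v1,u0:u1]; cv2.imwrite('pics/'+g+'.png',cv2.resize(im,None,fx=s,fy=s,interpolation=cv2.INTER_CUBIC))
E
python3 - <<'E'
from h import *
snap('top','top0');snap('scene','sc0');snap('wrist','wr0')
o=ctrl.get_obs();print(o)
E
```

```text
{'time_s': 0.15, 'qpos': array([-1.26159542e+00,  3.00349801e-01,  1.52142155e+00, -2.57431800e-05,
        1.32070279e+00, -6.65911738e-02]), 'joint_vel': array([ 0.00030739, -0.00226573, -0.00055278, -0.00035589, -0.00055776,
       -0.00033842]), 'tau': array([ 2.94327299e-03, -5.31949103e+01, -3.52821600e+01,  7.08888844e-02,
        2.35471461e-02, -6.80251128e-05]), 'ee_pos': array([ 0.20179112, -0.51143477,  0.20502036]), 'eef_rot': array([-3.14071146e+00, -3.37746766e-05,  3.75798451e-01]), 'force': array([ 0.22546144, -0.55474842, -0.74248133]), 'moment': array([ 0.02559231, -0.00784739,  0.02691551]), 'grip_force': 0.0, 'grip_width': 0.09384423518234929}
```

View pics/top0.png

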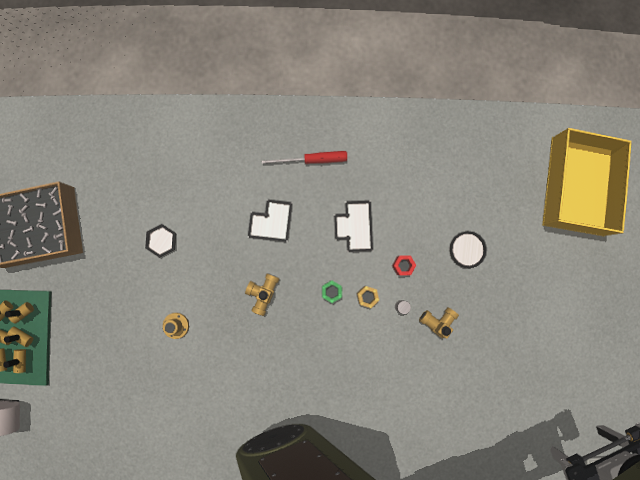

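View pics/sc0.png

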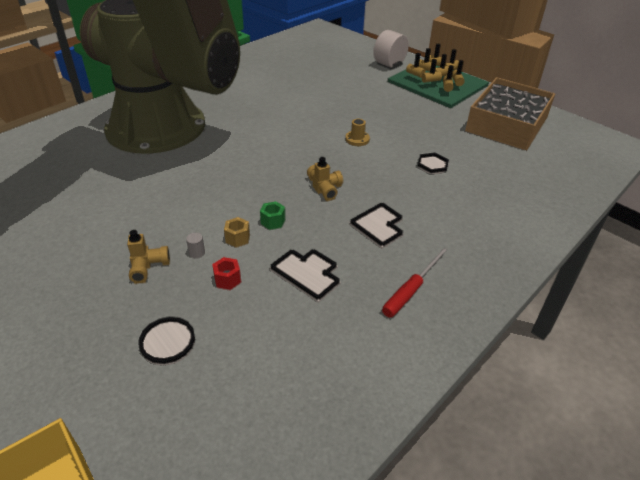

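Top view: the tee is at (263,295), the elbow at (446,330) and the bush at (176,326). There are three nut-shaped pieces: green (332,292), red (404,266) and brass (368,297). The brass one fits the description, since the nut is brass. The nests are hex (161,240), L (271,221), T (354,226) and round (468,250). The tin is at (404,308), between the nut and the elbow. I'll enlarge to confirm.

Run:
```python
from h import *
crop('top0','c1',225,190,385,310,5)
crop('top0','c2',340,230,500,350,5)
crop('top0','c3',130,220,210,350,4)
```

```text
(no output)
```

View pics/c1.png

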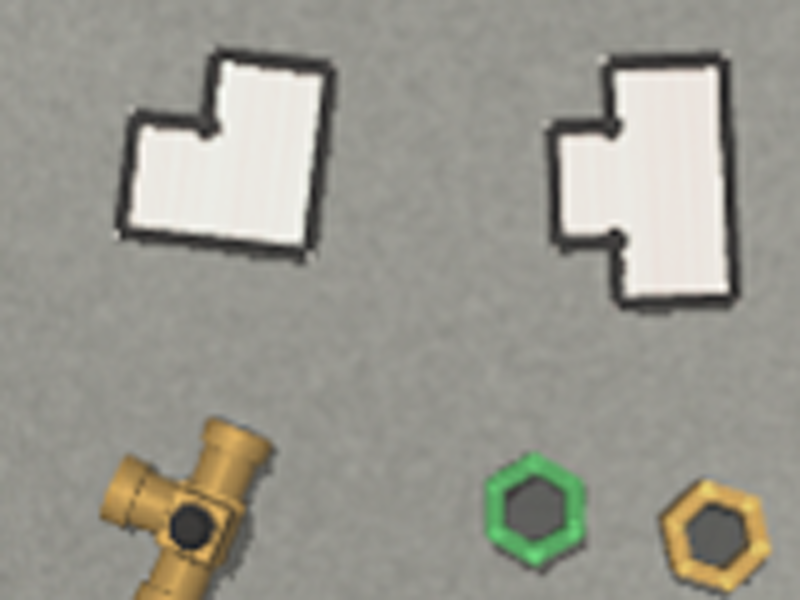

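View pics/c2.png

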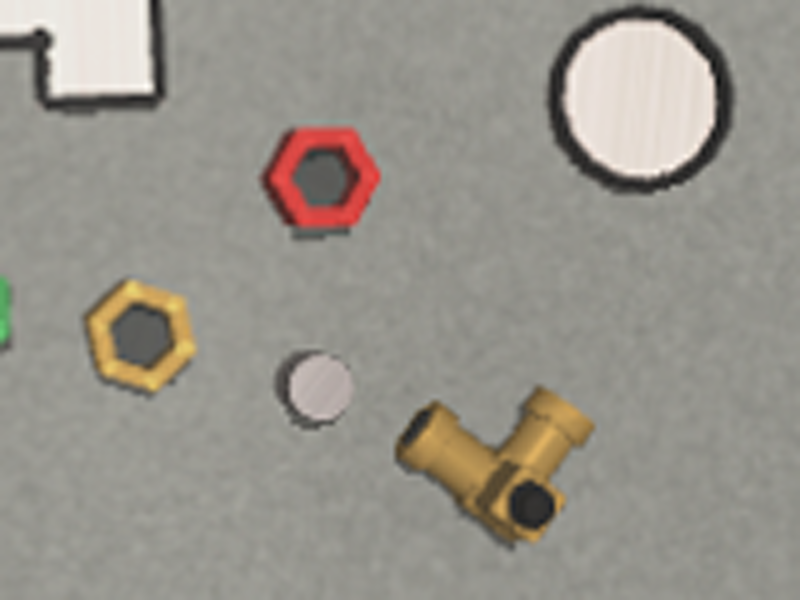

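View pics/c3.png

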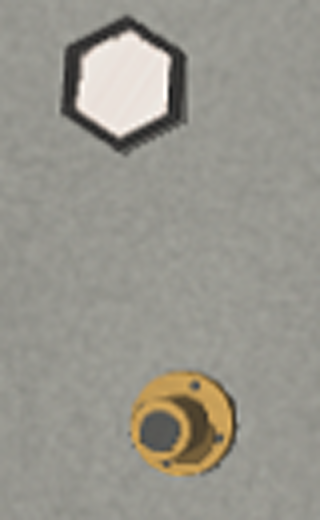

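The crops confirm the brass hexagon at about (368,297) is the nut: it has an open bore, and its neighbours are clearly green and red. Next I'll compute the world positions.

Run:
```python
from h import *
c=load('top0')
f=lambda o,s,p,z:px2w(c,o[0]+p[0]/s,o[1]+p[1]/s,z)
o1=(225-.4,190-.4);o2=(340-.4,230-.4);o3=(130-.4,220-.4)
L=[f(o1,5,p,.008) for p in[(218,50),(333,65),(305,257),(120,235),(133,115)]]
print('L',np.round(L,4)); 
# fit model to outer corners
from scipy.optimize import least_squares
def fit(M,P):
    M=np.array(M)/1e3;P=np.array(P)
    g=lambda q:(M@np.array([[np.cos(q[2]),np.sin(q[2])],[-np.sin(q[2]),np.cos(q[2])]])+q[:2]-P).ravel()
    r=least_squares(g,[*P.mean(0),0]);return np.round(r.x,4),np.round(np.abs(r.fun).max(),4)
print('Lnest',fit([(63,30),(63,-30),(-30,-30),(-30,63),(30,63)],L))
T=[f(o1,5,p,.008) for p in[(603,57),(728,55),(738,303),(618,308),(548,125),(555,245)]]
print('Tnest',fit([(59,30),(59,-30),(-59,-30),(-59,30),(30,57),(-30,57)],T))
print('hex',f(o3,4,(124,84),.008),'round',f(o2,5,(640,99),.008))
t=f(o1,5,(190,527),.078);a=px2w(c,271,280,.025);b=px2w(c,260,311,.025)
print('tee',t,a,b,np.arctan2(*(a-b)[::-1]))
e=f(o2,5,(530,505),.078);ex=f(o2,5,(562,412),.03);ey=f(o2,5,(425,438),.025)
print('elb',e,ex,ey,np.arctan2(*(ex-e)[::-1]),np.arctan2(*(ey-e)[::-1])-np.pi/2)
print('nut',f(o2,5,(141,337),.034),'tin',f(o2,5,(320,387),.04),'red',f(o2,5,(325,177),.034),'green',f(o1,5,(535,510),.034))
print('nutcorners',[f(o2,5,p,.034) for p in[(133,281),(152,393)]])
print('bush',f(o3,4,(160,431),.05),f(o3,4,(184,424),.008))
```

```text
L [[0.6905 0.1082]
 [0.6843 0.0546]
 [0.5947 0.0658]
 [0.6036 0.1514]
 [0.6595 0.1469]]
Lnest (array([ 0.6254,  0.0884, -0.1093]), np.float64(0.004))
Tnest (array([ 0.6329, -0.1036,  0.0552]), np.float64(0.0026))
hex [0.59139554 0.35629882] round [ 0.58118199 -0.35841672]
tee [0.47276619 0.10856145] [0.50473139 0.09604519] [0.43482637 0.11942862] -0.3228027347005985
elb [ 0.40061525 -0.28604249] [ 0.43728133 -0.3141731 ] [ 0.42489592 -0.25247373] -0.6544253728984335 -0.6262005987726057
nut [ 0.4696902  -0.12184911] tin [ 0.44846525 -0.20151679] red [ 0.54233242 -0.20467339] green [ 0.48079838 -0.04062621]
nutcorners [array([ 0.49465478, -0.1180619 ]), array([ 0.44478542, -0.12698486])]
bush [0.39700451 0.31574227] [0.39671421 0.31465879]
```

```bash
python3 -m pendant '[[[2.48,2.82,0],0.07],[[2.48,2.82,0],0.07],[[2.48,2.82,0],0.07],[[2.48,2.82,0],0.07],[[2.48,2.82,-0.5],0.07],[[2.48,2.82,-1],0.07],[[2.48,2.82,-1],0.07],[[2.48,2.82,-1],0.07],[[0,0,-1],0],[[0,0,0],0],[[0,0,0],0],[[0,0,0],0]]' 0.6
python3 - <<'E'
from h import *
snap('wrist','w1')
E
```

```text
time_s: 1.15
ee_pos: [0.3998, -0.2869, 0.1609]
eef_rot: [3.141, 0.0, 0.934]
force: [-0.1, -0.4, 0.7]
grip_width: 0.0567
grip_force: 0.0
```

View pics/w1.png

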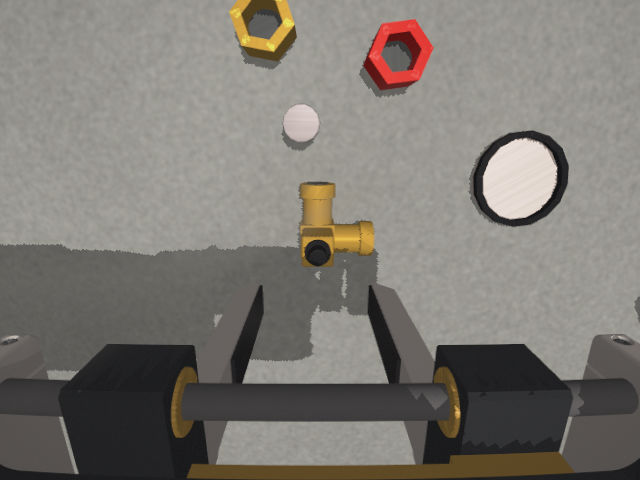

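Wrist view: the elbow stem is at (317,252) and its tubes run square to the jaws. The tin is at (301,122), clear of the fingers.

Run:
```python
from h import *
c=load('w1')
print(px2w(c,317,252,.078),px2w(c,317,228,.033), px2w(c,519,178,.01),px2w(c,301,122,.04))
```

```text
[ 0.4007914  -0.28611696] [ 0.40597936 -0.2794123 ] [ 0.58024295 -0.35577986] [ 0.44774386 -0.20135313]
```

```bash
python3 -m pendant '[[[0.1,0.1,-2.5],0],[[0,0,-2.5],0],[[0,0,-2.5],0],[[0,0,-2],0],[[0,0,-1.5],0],[[0,0,-1],0],[[0,0,-0.5],0],[[0,0,0],0],[[0,0,0],0],[[0,0,0],0]]'; python3 -m pendant '[[[0,0,0],0],[[0,0,0],0],[[0,0,0],0],[[0,0,0],0],[[0,0,0],0],[[0,0,0],0],[[0,0,0],0],[[0,0,0],0]]' 0 35
```

```text
time_s: 2.03
ee_pos: [0.4016, -0.2855, 0.0364]
eef_rot: [3.14, 0.0, 0.935]
force: [-0.7, 0.1, 0.8]
grip_width: 0.0564
grip_force: 0.0
time_s: 2.7
ee_pos: [0.4015, -0.2853, 0.0357]
eef_rot: [3.141, 0.0, 0.936]
force: [2.4, -0.9, 1.2]
grip_width: 0.0262
grip_force: 34.9
```

```bash
python3 -m pendant '[[[0,0,2],0],[[0,0,3],0],[[0,0,3],0],[[1.86,3.12,0],0.044],[[1.86,3.12,0],0.044],[[1.86,3.12,0],0.044],[[1.86,3.12,0],0.044],[[1.86,3.12,0],0.044],[[1.86,3.12,0],0.044],[[1.86,3.12,0],0.044],[[1.86,3.12,0],0.044],[[1.86,3.12,0],0.044],[[1.86,3.12,0],0.044],[[1.86,3.12,0],0.044],[[1.86,3.12,0],0.044],[[0,0,0],0],[[0,0,0],0],[[0,0,0],0],[[0,0,0],0]]'
python3 - <<'E'
from h import *
snap('wrist','w2')
E
```

```text
time_s: 4.28
ee_pos: [0.6238, 0.0885, 0.115]
eef_rot: [-3.14, 0.0, 1.463]
force: [0.3, -0.6, -3.0]
grip_width: 0.0259
grip_force: 35.0
```

View pics/w2.png

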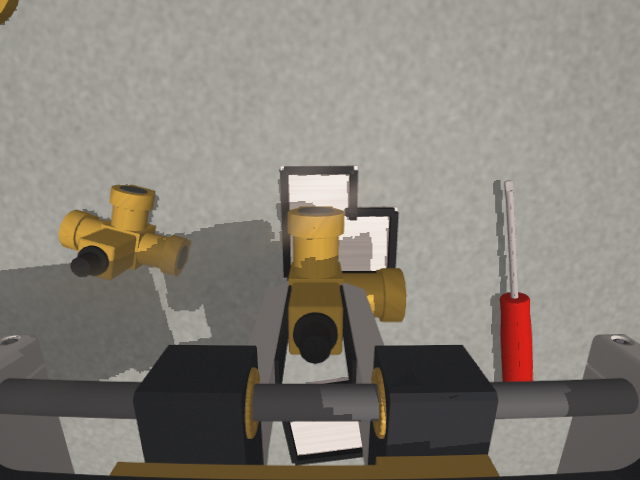

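The L nest's outer rim corners are at (280,167), (357,167), (398,209) and (290,463). The elbow is above it with the same turn, and the driver at (515,340) is clear.

```bash
cat >> h.py <<'E'
from scipy.optimize import least_squares
def fit(M,P):
    M=np.array(M)/1e3;P=np.array(P)
    g=lambda q:(M@np.array([[np.cos(q[2]),np.sin(q[2])],[-np.sin(q[2]),np.cos(q[2])]])+q[:2]-P).ravel()
    r=least_squares(g,[*P.mean(0),0]);return np.round(r.x,4),np.round(r.fun.reshape(-1,2),4)
E
python3 - <<'E'
from h import *
c=load('w2')
P=[px2w(c,u,v,.012) for u,v in[(280,167),(357,167),(398,209),(290,463)]]
print(fit([(-30,63),(30,63),(63,30),(-30,-30)],P)); print(fit([(-30,63),(30,63),(63,30)],P[:3]));print(px2w(c,316,338,.157), px2w(c,82,263,.078))
E
```

```text
(array([0.6303, 0.0386, 0.1995]), array([[-0.0143, -0.0606],
       [-0.0142, -0.0423],
       [-0.0051, -0.0322],
       [ 0.0335,  0.1352]]))
(array([ 0.6255,  0.0892, -0.1036]), array([[-0.0005,  0.    ],
       [ 0.0004,  0.0002],
       [ 0.0001, -0.0002]]))
[0.62323228 0.08895245] [0.47374303 0.11263986]
```

```bash
python3 -m pendant '[[[0.2,0,-1.5],0],[[0,0,-2],0],[[0,0,-1.5],0],[[0,0,-0.8],0],[[0,0,-0.5],0],[[0,0,-0.4],0],[[0,0,-0.3],0],[[0,0,-0.2],0],[[0,0,-0.2],0],[[0,0,0],0],[[0,0,0],0],[[0,0,0],0]]'
```

```text
time_s: 5.33
ee_pos: [0.6266, 0.0894, 0.0418]
eef_rot: [3.141, -0.0, 1.464]
force: [-1.3, -0.8, -3.4]
grip_width: 0.0255
grip_force: 35.0
```

```bash
python3 -m pendant '[[[0,0,-0.1],0],[[0,0,-0.05],0],[[0,0,0],0],[[0,0,0],0]]'; python3 -m pendant '[[[0,0,0],0],[[0,0,0],0],[[0,0,0],0],[[0,0,0],0]]' 0.55; python3 -m pendant '[[[0,0,1],0],[[0,0,2],0],[[0,0,3],0],[[0,0,3],0],[[0,0,1],0],[[0,0,0],0],[[0,0,0],0]]' ;  python3 - <<'E'
from h import *
c=snap('wrist','w3');crop('w3','w3c',0,100,420,400,1.9)
E
```

```text
time_s: 5.67
ee_pos: [0.6268, 0.0893, 0.0407]
eef_rot: [3.141, -0.0, 1.464]
force: [-1.8, -1.5, 5.6]
grip_width: 0.0256
grip_force: 35.0
time_s: 6.0
ee_pos: [0.6264, 0.0895, 0.0398]
eef_rot: [-3.142, -0.0, 1.464]
force: [0.3, 0.1, 0.2]
grip_width: 0.0487
grip_force: 0.0
time_s: 6.58
ee_pos: [0.6263, 0.0894, 0.1397]
eef_rot: [3.141, -0.0, 1.464]
force: [-0.0, -0.8, -0.2]
grip_width: 0.0519
grip_force: 0.0
```

View pics/w3c.png

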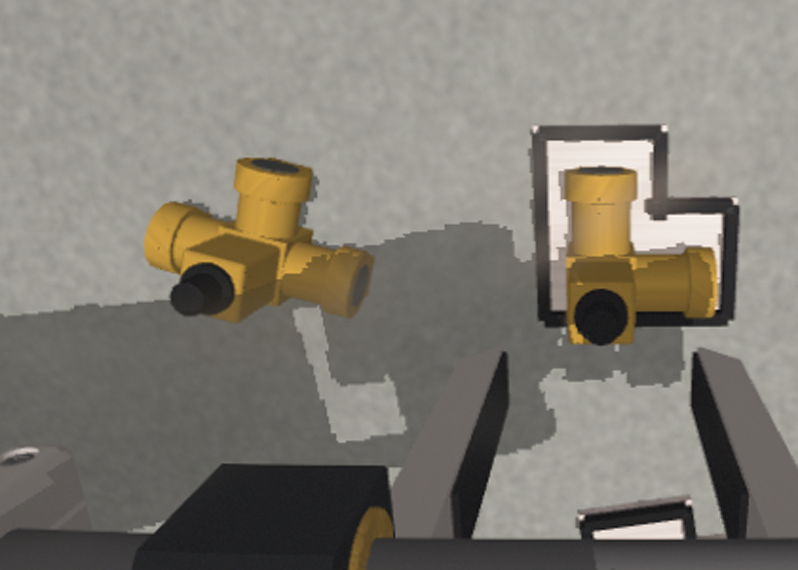

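The elbow is seated inside the L rim, upright. On to the tee.

```bash
python3 -m pendant '[[[-3.06,0.42,0.3],-0.043],[[-3.06,0.42,0.3],-0.043],[[-3.06,0.42,0.3],-0.043],[[-3.06,0.42,0.3],-0.043],[[-3.06,0.42,0.3],-0.043],[[0,0,0],0],[[0,0,0],0],[[0,0,0],0],[[0,0,0],0]]' 0.6;  python3 - <<'E'
from h import *
c=load('w3');print('elbow',px2w(c,600/1.9,100+313/1.9,.083))
c=snap('wrist','w4');crop('w4','w4c',220,140,420,290,4)
E
```

```text
time_s: 7.38
ee_pos: [0.474, 0.1102, 0.1542]
eef_rot: [-3.141, 0.001, 1.249]
force: [-1.2, -0.6, 0.4]
grip_width: 0.0563
grip_force: 0.0
elbow [0.62570682 0.0898903 ]
```

View pics/w4c.png

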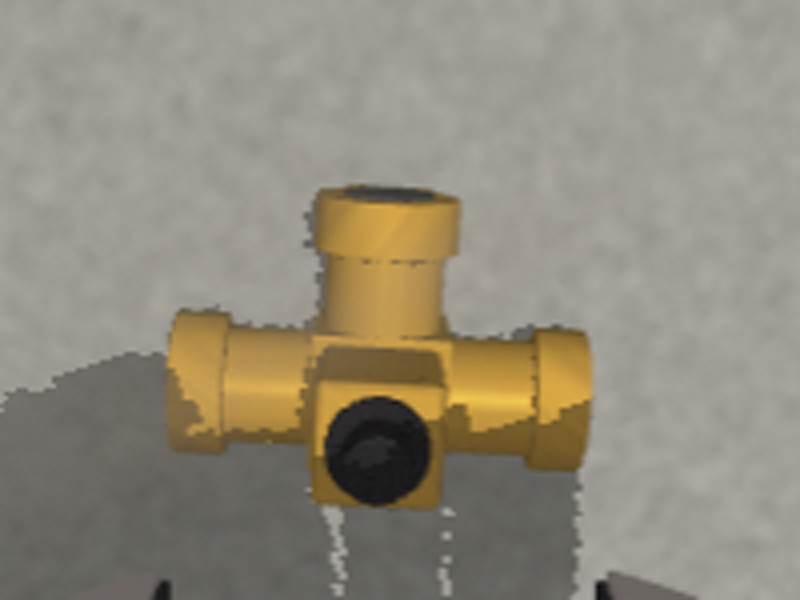

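Crop: the tee's stem is at crop pixel (377,450), and its run is turned a few hundredths of a rad clockwise from the jaws.

Run:
```python
from h import *
c=load('w4');p=px2w(c,219.6+377/4,139.6+450/4,.078);print(p,(p-ctrl.get_obs()['ee_pos'][:2])*100)
a,b=[px2w(c,219.6+u/4,139.6+v/4,.025) for u,v in[(200,382),(560,400)]];print(np.arctan2(*(b-a)[::-1]))
```

```text
[0.47297571 0.11418411] [-0.0966204   0.39869548]
-0.37280553042660863
```

Run:
```python
from h import *
c=load('w4');f=lambda u,v,z:px2w(c,219.6+u/4,139.6+v/4,z)
print(f(380,391,.025),f(378,443,.062)); T=c['camera_from_world'];print(-T[:3,:3].T@T[:3,3])
c=load('top0');T=c['camera_from_world'];print(-T[:3,:3].T@T[:3,3],px2w(c,265.5,295.5,.025))
```

```text
[0.47266641 0.11199319] [0.47203483 0.11099899]
[0.49826374 0.18587244 0.33404738]
[ 0.51141924 -0.00154204  1.09498677] [0.46973108 0.10774324]
```

```bash
python3 -m pendant '[[[-0.1,0.1,-2.5],-0.035],[[0,0,-2.5],0],[[0,0,-2.3],0],[[0,0,-2],0],[[0,0,-1.2],0],[[0,0,-0.8],0],[[0,0,-0.5],0],[[0,0,0],0],[[0,0,0],0],[[0,0,0],0]]'; python3 -m pendant '[[[0,0,0],0],[[0,0,0],0],[[0,0,0],0],[[0,0,0],0],[[0,0,0],0],[[0,0,0],0],[[0,0,0],0],[[0,0,0],0]]' 0 35
```

```text
time_s: 8.27
ee_pos: [0.473, 0.1114, 0.0377]
eef_rot: [3.141, -0.001, 1.214]
force: [0.5, -0.3, 0.2]
grip_width: 0.0564
grip_force: 0.0
time_s: 8.93
ee_pos: [0.4726, 0.1114, 0.0371]
eef_rot: [3.141, -0.0, 1.214]
force: [0.4, -0.0, 1.7]
grip_width: 0.0257
grip_force: 34.9
```

```bash
python3 -m pendant '[[[0,0,2],0],[[0,0,3],0],[[0,0,3],0],[[2,-2.69,0],0.0515],[[2,-2.69,0],0.0515],[[2,-2.69,0],0.0515],[[2,-2.69,0],0.0515],[[2,-2.69,0],0.0515],[[2,-2.69,0],0.0515],[[2,-2.69,0],0.0515],[[2,-2.69,0],0.0515],[[0,0,0],0],[[0,0,0],0],[[0,0,0],0],[[0,0,0],0]]'
python3 - <<'E'
from h import *
snap('wrist','w5')
E
```

```text
time_s: 10.18
ee_pos: [0.6319, -0.1029, 0.1166]
eef_rot: [-3.141, -0.0, 1.626]
force: [-0.4, 0.1, -3.0]
grip_width: 0.0257
grip_force: 35.0
```

View pics/w5.png

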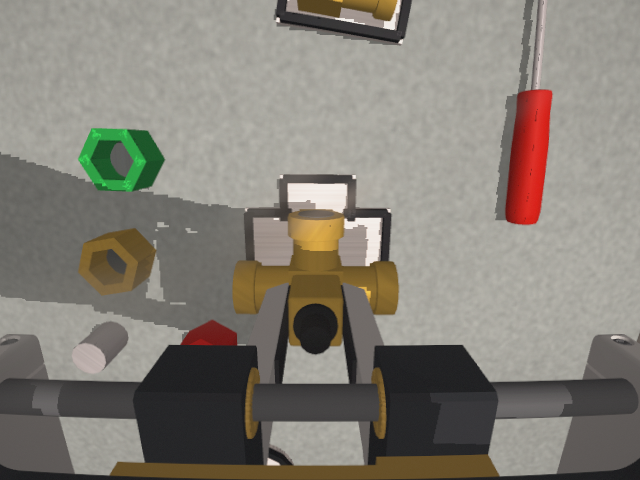

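The T nest's outer corners are at (280,176), (356,176), (246,210) and (390,209). The held stem is at (316,324).

Run:
```python
from h import *
c=load('w5')
P=[px2w(c,u,v,.012) for u,v in[(280,176),(356,176),(246,210),(390,209)]]
print(fit([(-30,57),(30,57),(-59,30),(59,30)],P));print(px2w(c,316,324,.159),px2w(c,316,294,.143))
```

```text
(array([ 0.6332, -0.1024,  0.0611]), array([[-0.0006,  0.0002],
       [ 0.0004,  0.0006],
       [-0.0016, -0.0004],
       [ 0.0018, -0.0004]]))
[ 0.630857   -0.09555582] [ 0.63049479 -0.0887273 ]
```

```bash
python3 -m pendant '[[[0.15,-0.25,-1.5],0],[[0,0,-2],0],[[0,0,-1.5],0],[[0,0,-0.8],0],[[0,0,-0.5],0],[[0,0,-0.4],0],[[0,0,-0.3],0],[[0,0,-0.2],0],[[0,0,-0.2],0],[[0,0,-0.1],0],[[0,0,0],0],[[0,0,0],0]]'
```

```text
time_s: 11.23
ee_pos: [0.6341, -0.1063, 0.0422]
eef_rot: [3.141, 0.0, 1.626]
force: [-0.2, -0.7, -3.4]
grip_width: 0.0258
grip_force: 35.0
```

```bash
python3 -m pendant '[[[0,0.05,-0.08],0],[[0,0,-0.03],0],[[0,0,0],0],[[0,0,0],0]]'; python3 -m pendant '[[[0,0,0],0],[[0,0,0],0],[[0,0,0],0],[[0,0,0],0]]' 0.55; python3 -m pendant '[[[0,0,1],0],[[0,0,2],0],[[0,0,3],0],[[0,0,3],0],[[0,0,1],0],[[0,0,0],0],[[0,0,0],0]]' ;  python3 - <<'E'
from h import *
c=snap('wrist','w6')
E
```

```text
time_s: 11.57
ee_pos: [0.6342, -0.1064, 0.0422]
eef_rot: [3.141, 0.001, 1.626]
force: [-4.2, -2.4, 7.6]
grip_width: 0.0256
grip_force: 35.0
time_s: 11.9
ee_pos: [0.6341, -0.1057, 0.0409]
eef_rot: [3.141, -0.0, 1.626]
force: [-0.5, -0.6, -0.1]
grip_width: 0.0485
grip_force: 0.0
time_s: 12.48
ee_pos: [0.6338, -0.1058, 0.1406]
eef_rot: [3.141, 0.0, 1.626]
force: [1.0, -0.9, -0.9]
grip_width: 0.0517
grip_force: 0.0
```

View pics/w6.png

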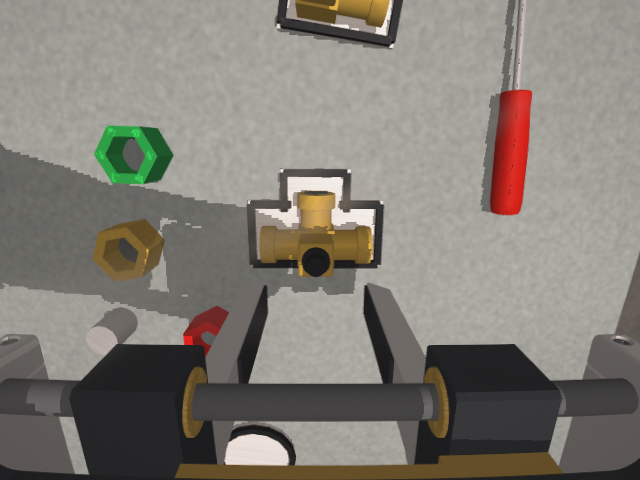

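The tee sits inside the T rim. Next is the nut, which I'll check from near.

```bash
python3 -m pendant '[[[-3.28,-0.32,0],-0.08],[[-3.28,-0.32,0],-0.08],[[-3.28,-0.32,0],-0.08],[[-3.28,-0.32,0],-0.08],[[-3.28,-0.32,0],-0.08],[[0,0,0],0],[[0,0,0],0],[[0,0,0],0],[[0,0,0],0]]' 0.75;  python3 - <<'E'
from h import *
c=snap('wrist','w7');crop('w7','w7c',120,90,520,390,2)
E
```

```text
time_s: 13.28
ee_pos: [0.4706, -0.1217, 0.1403]
eef_rot: [-3.141, -0.0, 1.227]
force: [1.1, 0.4, 0.3]
grip_width: 0.0704
grip_force: 0.0
```

View pics/w7c.png

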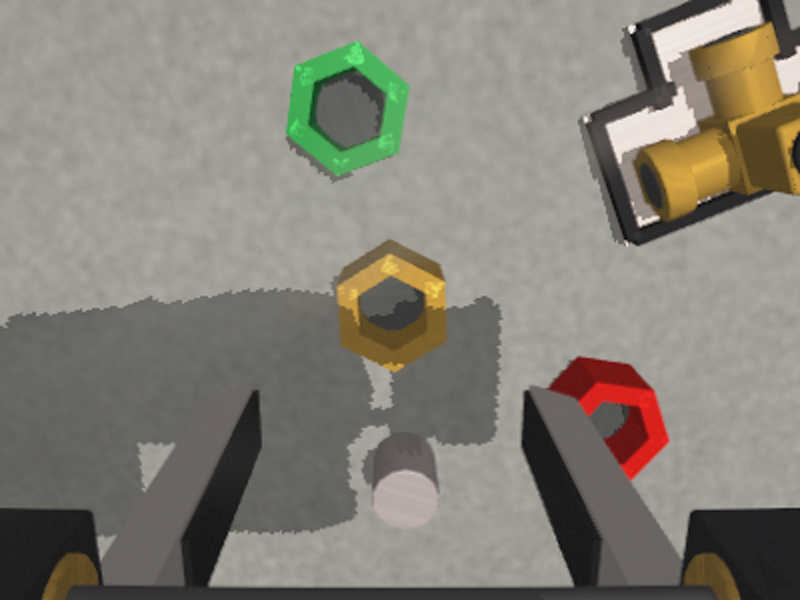

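The brass nut's top face is centred at crop pixel (392,311) with its flats square to the jaws. The tin and the red and green nuts are clear.

```bash
python3 - <<'E'
from h import *
c=load('w7');p=px2w(c,119.75+392/2,89.75+311/2,.034);print(p,(p-ctrl.get_obs()['ee_pos'][:2])*100)
E
python3 -m pendant '[[[0,0,-3],0],[[0,0,-3],0],[[0,0,-2],0],[[0,0,-1.5],0],[[0,0,-0.5],0],[[0,0,0],0],[[0,0,0],0],[[0,0,0],0]]'
```

```text
[ 0.47003756 -0.12106664] [-0.05352058  0.06193436]
time_s: 14.0
ee_pos: [0.4707, -0.1219, 0.0418]
eef_rot: [3.14, -0.0, 1.226]
force: [-0.2, -0.6, -0.0]
grip_width: 0.0707
grip_force: 0.0
```

```bash
python3 -m pendant '[[[-0.05,0.05,-1.2],0],[[0,0,-1],0],[[0,0,-0.5],0],[[0,0,-0.25],0],[[0,0,0],0],[[0,0,0],0],[[0,0,0],0]]'; python3 -m pendant '[[[0,0,0],0],[[0,0,0],0],[[0,0,0],0],[[0,0,0],0],[[0,0,0],0],[[0,0,0],0],[[0,0,0],0],[[0,0,0],0]]' 0 30
```

```text
time_s: 14.58
ee_pos: [0.4697, -0.1214, 0.0117]
eef_rot: [3.141, 0.0, 1.226]
force: [-0.1, -0.5, -0.7]
grip_width: 0.0705
grip_force: 0.0
time_s: 15.25
ee_pos: [0.4696, -0.1214, 0.0115]
eef_rot: [3.141, 0.0, 1.226]
force: [0.9, -1.0, 2.3]
grip_width: 0.0441
grip_force: 29.8
```

```bash
python3 -m pendant '[[[0,0,2],0],[[0,0,3],0],[[0,0,3.5],0],[[0.937,3.675,0],-0.0155],[[0.937,3.675,0],-0.0155],[[0.937,3.675,0],-0.0155],[[0.937,3.675,0],-0.0155],[[0.937,3.675,0],-0.0155],[[0.937,3.675,0],-0.0155],[[0.937,3.675,0],-0.0155],[[0.937,3.675,0],-0.0155],[[0.937,3.675,0],-0.0155],[[0.937,3.675,0],-0.0155],[[0.937,3.675,0],-0.0155],[[0.937,3.675,0],-0.0155],[[0.937,3.675,0],-0.0155],[[0,0,0],0],[[0,0,0],0],[[0,0,0],0],[[0,0,0],0]]'
python3 - <<'E'
from h import *
snap('wrist','w8')
E
```

```text
time_s: 16.92
ee_pos: [0.5912, 0.3554, 0.0962]
eef_rot: [-3.141, 0.001, 1.024]
force: [0.1, 0.0, -1.9]
grip_width: 0.0439
grip_force: 29.8
```

View pics/w8.png

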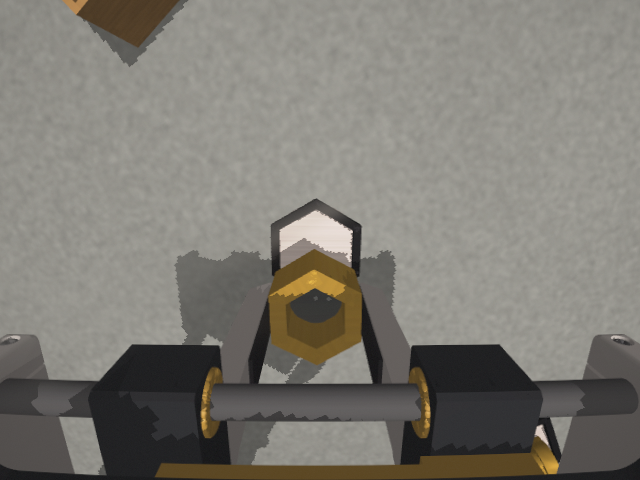

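Hex nest: the rim apex is at (316,199) and the corners are at (271,224) and (361,224). The nut's hexagon is turned the same way.

Run:
```python
from h import *
c=load('w8')
P=[px2w(c,u,v,.012) for u,v in[(316,199),(271,224),(361,224)]]
q,r=fit([(39.26,0),(19.63,34),(19.63,-34)],P);print(q,r,(q[:2]-ctrl.get_obs()['ee_pos'][:2])*100)
```

```text
[0.5921 0.358  1.024 ] [[ 0.0003  0.0005]
 [-0.0005 -0.    ]
 [ 0.0002 -0.0005]] [0.07519813 0.27084666]
```

```bash
python3 -m pendant '[[[0.05,0.2,-2],0],[[0,0,-2],0],[[0,0,-1.5],0],[[0,0,-0.8],0],[[0,0,-0.5],0],[[0,0,-0.4],0],[[0,0,-0.3],0],[[0,0,-0.2],0],[[0,0,-0.2],0],[[0,0,-0.05],0],[[0,0,0],0],[[0,0,0],0],[[0,0,0],0]]'
```

```text
time_s: 18.05
ee_pos: [0.5919, 0.3585, 0.0171]
eef_rot: [3.141, -0.0, 1.024]
force: [-0.2, 0.1, -2.2]
grip_width: 0.044
grip_force: 29.8
```

```bash
python3 -m pendant '[[[0,-0.05,-0.07],0],[[0,0,-0.03],0],[[0,0,0],0],[[0,0,0],0]]'; python3 -m pendant '[[[0,0,0],0],[[0,0,0],0],[[0,0,0],0],[[0,0,0],0]]' 0.75; python3 -m pendant '[[[0,0,1],0],[[0,0,2],0],[[0,0,3],0],[[0,0,3],0],[[0,0,1],0],[[0,0,0],0],[[0,0,0],0]]'
```

```text
time_s: 18.38
ee_pos: [0.5919, 0.3581, 0.0165]
eef_rot: [3.141, -0.001, 1.024]
force: [-3.6, 0.6, 6.3]
grip_width: 0.0437
grip_force: 29.8
time_s: 18.72
ee_pos: [0.5918, 0.3578, 0.0156]
eef_rot: [-3.142, 0.0, 1.024]
force: [-1.2, -0.4, 1.3]
grip_width: 0.0668
grip_force: 0.0
time_s: 19.3
ee_pos: [0.5917, 0.3579, 0.1157]
eef_rot: [3.142, -0.0, 1.024]
force: [-0.2, 0.1, 0.1]
grip_width: 0.0707
grip_force: 0.0
```

```bash
python3 -m pendant '[[[-3.25,-0.7,0.5],0],[[-3.25,-0.7,0.5],0],[[-3.25,-0.7,0.5],0],[[-3.25,-0.7,0.5],0],[[-3.25,-0.7,0.5],0],[[-3.25,-0.7,0],0],[[0,0,0],0],[[0,0,0],0],[[0,0,0],0],[[0,0,0],0]]' 0.75;  python3 - <<'E'
from h import *
c=snap('wrist','w9')
E
```

```text
time_s: 20.13
ee_pos: [0.3974, 0.3159, 0.1401]
eef_rot: [-3.141, 0.001, 1.024]
force: [0.7, 0.9, 0.7]
grip_width: 0.0705
grip_force: 0.0
```

View pics/w9.png

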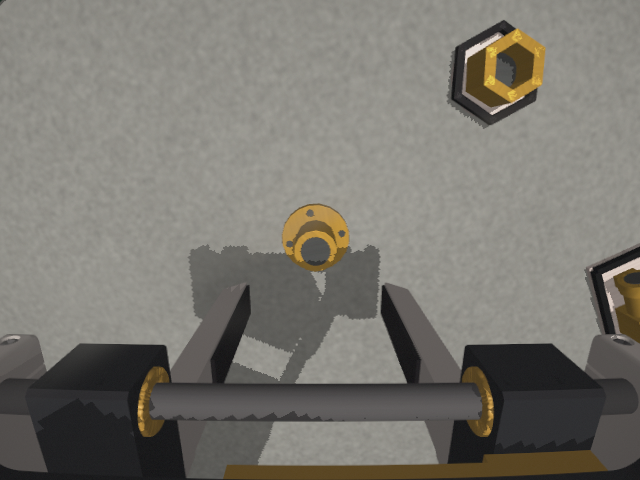

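The nut sits in the hex nest. The bush's neck top is centred at (315,250).

```bash
python3 - <<'E'
from h import *
c=load('w9');print(px2w(c,315.5,250,.05),px2w(c,515,69,.039))
E
python3 -m pendant '[[[0,0,-2.5],0],[[0,0,-2.5],0],[[0,0,-2],0],[[0,0,-1],0],[[0,0,0],0],[[0,0,0],0]]'
```

```text
[0.39702276 0.31705451] [0.59053759 0.3560082 ]
time_s: 20.68
ee_pos: [0.3972, 0.316, 0.061]
eef_rot: [-3.141, 0.0, 1.024]
force: [-0.0, -0.0, 0.7]
grip_width: 0.0708
grip_force: 0.0
```

```bash
python3 -m pendant '[[[0,0.05,-1.5],0],[[0,0,-1],0],[[0,0,-0.8],0],[[0,0,-0.4],0],[[0,0,0],0],[[0,0,0],0]]'; python3 -m pendant '[[[0,0,0],0],[[0,0,0],0],[[0,0,0],0],[[0,0,0],0],[[0,0,0],0],[[0,0,0],0],[[0,0,0],0],[[0,0,0],0],[[0,0,0],0]]' 0 30
```

```text
time_s: 21.18
ee_pos: [0.3969, 0.3165, 0.0241]
eef_rot: [3.142, -0.0, 1.024]
force: [0.3, 0.2, -0.5]
grip_width: 0.0709
grip_force: 0.0
time_s: 21.93
ee_pos: [0.3968, 0.3165, 0.0239]
eef_rot: [3.141, -0.0, 1.024]
force: [0.1, -0.5, 2.2]
grip_width: 0.0333
grip_force: 30.0
```

```bash
python3 -m pendant '[[[0,0,2],0],[[0,0,3],0],[[0,0,3.5],0],[[0,0,3.5],0],[[0.92,-3.37,0],0],[[0.92,-3.37,0],0],[[0.92,-3.37,0],0],[[0.92,-3.37,0],0],[[0.92,-3.37,0],0],[[0.92,-3.37,0],0],[[0.92,-3.37,0],0],[[0.92,-3.37,0],0],[[0.92,-3.37,0],0],[[0.92,-3.37,0],0]]'; python3 -m pendant '[[[0.92,-3.37,0],0],[[0.92,-3.37,0],0],[[0.92,-3.37,0],0],[[0.92,-3.37,0],0],[[0.92,-3.37,0],0],[[0.92,-3.37,0],0],[[0.92,-3.37,0],0],[[0.92,-3.37,0],0],[[0.92,-3.37,0],0],[[0.92,-3.37,0],0],[[0,0,-2],0],[[0,0,-1],0],[[0,0,0],0],[[0,0,0],0],[[0,0,0],0]]'
python3 - <<'E'
from h import *
snap('wrist','w10')
E
```

```text
time_s: 23.1
ee_pos: [0.4886, -0.0222, 0.1435]
eef_rot: [-3.141, 0.0, 1.024]
force: [0.2, 0.5, -2.2]
grip_width: 0.0336
grip_force: 30.0
time_s: 24.35
ee_pos: [0.5811, -0.3567, 0.1147]
eef_rot: [3.141, -0.0, 1.025]
force: [0.1, -0.3, -3.1]
grip_width: 0.0333
grip_force: 30.0
```

View pics/w10.png

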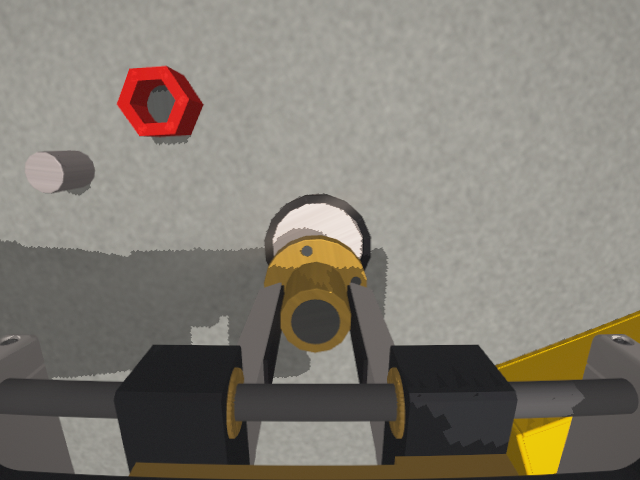

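The round rim's top is at (318,194) and its sides are at (265,243) and (371,243). I'll check the centre from those, then lower.

```bash
python3 - <<'E'
from h import *
c=load('w10');P=np.array([px2w(c,u,v,.012) for u,v in[(318,194),(265,243),(371,243),(278,212),(358,212)]])
print(least_squares(lambda q:np.hypot(*(P-q).T)-.043,[.58,-.357]))
E
python3 -m pendant '[[[0,-0.05,-2],0],[[0,0,-1.5],0],[[0,0,-1],0],[[0,0,0],0],[[0,0,0],0],[[0,0,0],0]]'
```

```text
message: `gtol` termination condition is satisfied.
     success: True
      status: 1
         fun: [ 1.440e-04  6.878e-05  1.058e-04 -9.236e-05 -1.422e-04]
           x: [ 5.818e-01 -3.577e-01]
        cost: 3.270593296633169e-08
         jac: [[-5.172e-01 -8.559e-01]
               [ 8.095e-01 -5.871e-01]
               [-8.948e-01  4.464e-01]
               [ 2.816e-01 -9.595e-01]
               [-9.808e-01 -1.950e-01]]
        grad: [-1.449e-11 -6.871e-12]
  optimality: 1.4493739025500424e-11
 active_mask: [ 0.000e+00  0.000e+00]
        nfev: 4
        njev: 4
time_s: 24.9
ee_pos: [0.5813, -0.3582, 0.0703]
eef_rot: [3.14, 0.0, 1.024]
force: [-0.3, 1.1, -2.6]
grip_width: 0.0332
grip_force: 30.0
```

```bash
python3 -m pendant '[[[0,0,-1.5],0],[[0,0,-1],0],[[0,0,-0.5],0],[[0,0,-0.4],0],[[0,0,-0.3],0],[[0,0,-0.2],0],[[0,0,-0.15],0],[[0,0,0],0],[[0,0,0],0],[[0,0,0],0]]'
```

```text
time_s: 25.73
ee_pos: [0.5809, -0.3582, 0.029]
eef_rot: [3.141, 0.0, 1.024]
force: [-2.6, 0.8, 3.2]
grip_width: 0.0333
grip_force: 30.0
```

Contact on the floor. I'll release, rise, and move back for a clear view.

```bash
python3 -m pendant '[[[0,0,-0.03],0],[[0,0,0],0]]'; python3 -m pendant '[[[0,0,0],0],[[0,0,0],0],[[0,0,0],0],[[0,0,0],0]]' 0.7; python3 -m pendant '[[[0,0,1],0],[[0,0,2],0],[[0,0,3],0],[[0,0,3],0],[[0,0,3],0],[[-3,-1,1],0],[[-3,-1,0],0],[[-3,-1,0],0],[[-3,-1,0],0],[[-3,-1,0],0],[[-3,-1,0],0],[[0,0,0],0],[[0,0,0],0],[[0,0,0],0]]';  python3 - <<'E'
from h import *
snap('top','top1');im=cv2.imread('pics/top1.png')[140:350,140:500];cv2.imwrite('pics/t1c.png',cv2.resize(im,None,fx=2.2,fy=2.2,interpolation=cv2.INTER_CUBIC))
E
```

```text
time_s: 25.9
ee_pos: [0.581, -0.3582, 0.029]
eef_rot: [3.141, 0.0, 1.024]
force: [-3.7, 3.5, 6.0]
grip_width: 0.0335
grip_force: 30.0
time_s: 26.23
ee_pos: [0.5808, -0.3581, 0.028]
eef_rot: [3.141, -0.0, 1.024]
force: [0.1, 0.0, -0.0]
grip_width: 0.057
grip_force: 0.0
time_s: 27.4
ee_pos: [0.4013, -0.4181, 0.1587]
eef_rot: [3.141, 0.0, 1.024]
force: [-0.1, -0.1, -0.5]
grip_width: 0.066
grip_force: 0.0
```

View pics/t1c.png

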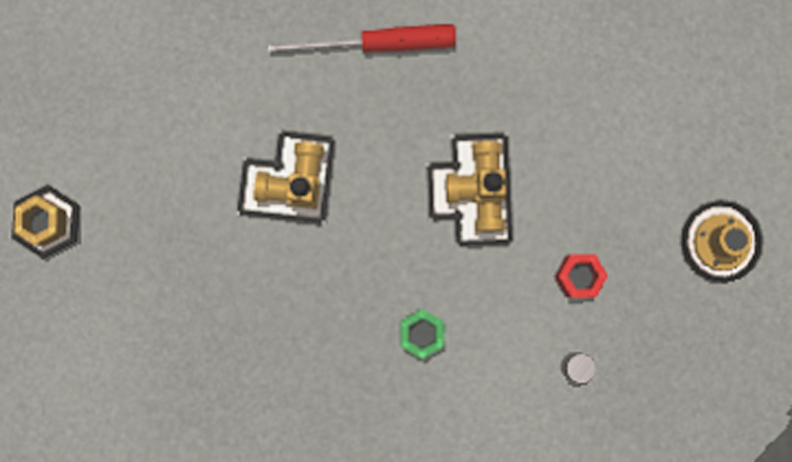

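All four fittings sit in their nests, and the tin and driver look unmoved. One numeric check, then I'll hand in.

Run:
```python
from h import *
c=load('top1');f=lambda u,v,z:np.round(px2w(c,139.7+u/2.2,139.7+v/2.2,z),4)
print('tee',f(493,182,.083),'vs .6332 -.1024; elbow',f(300,187,.083),'vs .6255 .0892; nut',f(39,221,.039),'vs .592 .357; bush',f(735,238,.055),'vs .581 -.3577; tin',f(580,369,.04),'vs .4485 -.2015')
```

```text
tee [ 0.6316 -0.1066] vs .6332 -.1024; elbow [0.6238 0.0824] vs .6255 .0892; nut [0.59   0.3534] vs .592 .357; bush [ 0.5818 -0.3572] vs .581 -.3577; tin [ 0.4475 -0.2009] vs .4485 -.2015
```

```bash
python3 -c "
from station import ctrl
print(ctrl.hand_in())"
```

```text
the job is handed in; nothing more can be done
None
```

All four fittings were set down gently in their matching nests, the tin and screwdriver look unmoved in the final top view, and the job is handed in; the hand-in call returned no verdict.

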